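# Load the test coupon into the spring-jaw fixture

### The job

In the parts tray find the full-length metal coupon with one rounded end (not the shorter one, nor the one with two square ends); a large hex key lies across it and may be shifted within the tray. Load that coupon into the spring-jaw fixture: tuck its square end under the lip of the sprung jaw, push the jaw back, and lower the rounded end into the matching cavity until the coupon lies flat and fully home. Everything else that is in the tray must be left lying inside the tray, and the other things on the bench must not be disturbed.

Things in the scene. Friction and masses are not known exactly. Their poses are not given: they have to be found in the camera images.
- coupon: the coupon to load: aluminium plate 90 long (x) x 50 wide (y) x 14 mm thick; -x end square, +x end a half circle of radius 25 mm. Origin: centre of the underside (45 mm from either end), z up. About 0.16 kg (varies). Starts flat on the tray floor in any of three places side by side, under the hex key, rounded end away from the robot within about 25 degrees
- coupon_round_end (a point): point at the tip of the coupon's rounded end, at the underside (45 mm along +x from its origin)
- short_coupon: wrong coupon, same width, thickness and rounded end, but only 70 mm long; origin as for coupon
- square_coupon: wrong coupon, 90 x 50 x 14 mm, both ends square; origin as for coupon
- hex_key: large steel hex key lying flat across the three coupons, 9 mm thick, 0.09 kg. Origin: underside, middle of its 160 x 55 mm outline. Long arm along its x, 11 mm wide, centred at its y = -22 mm, x = -69 to 80 mm: grip there near x = -10 mm. Short arm along its y at x = -75 mm, up to y = +28 mm. Its x starts within 5 degrees of the tray's +y, so the short arm points to the tray's -x
- screwdriver: flat screwdriver, 192 x 23 x 24 mm, in the tray's far strip; origin under its middle
- nut: large hexagon nut, 24 x 27 x 13 mm, in the tray's far strip; origin under its middle
- tray: grey plastic open tray, fixed, 250 (x) x 340 (y) x 50 mm high, walls and floor 4 mm thick; origin: centre of its underside. The coupons' places are at its y = -84, 0 and 84 mm, near x = 0; the strip x = -120 to -60 mm (nearest the robot) is empty, the strip x = 60 to 120 mm holds screwdriver and nut
- fixture: steel fixture screwed to the bench, base plate 170 (x) x 90 (y) x 10 mm; origin at bench level below point seat; sprung jaw at its -x side (nearest the robot), round-walled cavity at its +x side. Between fixture x = -22 and +32 mm the sides are open for fingers; the pocket floor there is 44 mm wide and stands 10 mm above the base plate
- seat (a point): on the pocket floor, 20 mm above the fixture's origin: where the seated coupon's origin belongs, the coupon's axes along the fixture's, square end at fixture x = -45 mm against the jaw, rounded tip at x = +45 mm
- cavity (a point): on the pocket floor, deepest point of the round cavity wall (fixture x = +45 mm). The wall is an arc of radius 26.5 mm open to -x, its top 8 mm above the pocket floor
- cheeks (a point): on the pocket floor midway between two fixed cheeks (fixture x -38 to -22 mm, tops 8 mm above the pocket floor), which guide the coupon's square end sideways with 2 mm play each side
- jaw (a joint): travel of the sprung jaw (m): 0 free, grows as it is pushed along the fixture's -x, at most 0.014. Takes about 2.5 N to start and 0.5 N more per mm. Free, its face stands at fixture x = -40 mm; a seated coupon holds it about 5 mm back
- jaw_face (a point): middle of the jaw's upright face at pocket-floor height; moves with the jaw. Jaw 44 mm wide. A lip on top overhangs the face by 5 mm towards +x, lip underside 16.5 mm and top 21.5 mm above the pocket floor: the coupon cannot be pressed in from straight above; its square end goes in first, lowered, under the lip (a slope of about 15 degrees fits)
- caliper: vernier caliper on the bench, bystander, 67 x 215 x 9 mm; origin under its middle
- lab_timer: small white timer on the bench, bystander, 62 x 66 x 18 mm; origin under its middle
- spatula: wood-handled spatula on the bench, bystander, 180 x 12 x 9 mm; origin under its middle

How it is judged:
On the way:
1. the coupon is lifted clear of the tray (height (world z) of coupon above 0.052 m), for 0.1 s.
At the end, for the whole second after the job is handed in: The full-length round-ended coupon rests flat in the fixture, within 3 mm sideways and 2 mm in height of its seat, square end under the lip holding the jaw 2 to 8 mm back; the two other coupons, hex key, screwdriver and nut lie inside the tray (origins inside its walls, below 40 mm) (x of coupon in the frame of fixture between -0.003 and 0.003 m and y of coupon in the frame of fixture between -0.003 and 0.003 m and z of coupon in the frame of fixture between 0.018 and 0.022 m and x of coupon_round_end in the frame of fixture between 0.042 and 0.048 m and z of coupon_round_end in the frame of fixture between 0.018 and 0.022 m and angle between coupon's own z axis and vertical below 0.06 rad and value of joint jaw between 0.002 and 0.008 m and linear speed of coupon below 0.01 m/s and x of short_coupon in the frame of tray between -0.121 and 0.121 m and y of short_coupon in the frame of tray between -0.166 and 0.166 m and z of short_coupon in the frame of tray between -0.01 and 0.04 m and x of square_coupon in the frame of tray between -0.121 and 0.121 m and y of square_coupon in the frame of tray between -0.166 and 0.166 m and z of square_coupon in the frame of tray between -0.01 and 0.04 m and x of hex_key in the frame of tray between -0.121 and 0.121 m and y of hex_key in the frame of tray between -0.166 and 0.166 m and z of hex_key in the frame of tray between -0.01 and 0.04 m and x of screwdriver in the frame of tray between -0.121 and 0.121 m and y of screwdriver in the frame of tray between -0.166 and 0.166 m and z of screwdriver in the frame of tray between -0.01 and 0.04 m and x of nut in the frame of tray between -0.121 and 0.121 m and y of nut in the frame of tray between -0.166 and 0.166 m and z of nut in the frame of tray between -0.01 and 0.04 m); the robot touches nothing.
It fails at once if a bystander on the bench is moved by more than 25 mm (distance of any of caliper, lab_timer, spatula from where it was at the start of the episode above 0.025 m).
It also fails if it takes over 61 s, if anything falls off the work surface, if the arm or the gripper's body presses on something with over 40 N, if the wrist force passes 120 N, or if a joint passes its speed limit or range.

### The arm

A 6-joint arm with a two-finger parallel gripper is mounted at the origin on a cart in front of the work surface, level with it; the furniture and walls round the work are solid. World frame = base frame: x ahead of the robot, y to its left, z up, the work surface at z = 0. Lengths are in m, angles in rad, forces in N, time in s.
With the tool pointing down it reaches from about 0.375 to 0.9 m from the base axis. Payload 3.1 kg.
Tool frame: the origin (TCP) lies midway between the tips of the shut fingers; the grasp point (between the pads) lies 19 mm behind it; z points along the fingers, y is the line along which they close (so a half turn about z gives the same grasp; the last joint's range is limited). The gripper opens to 85 mm and grips with 20 to 120 N. Pads are 22 mm wide; open, the fingers measure 114 mm over their backs; the gripper's body (76 mm by 85 mm) begins 54 mm behind the grasp point. The pads swing forward as they close: fully open they stand 13 mm farther back than shut.
Start: joints at [-1.427, 0.527, 1.433, -0, 1.181, -0.178], TCP at [0.198, -0.593, 0.231] pointing down, gripper open.
Joint ranges: [-3.08, 3.08], [-0.75, 2.2], [0.22, 2.44], [-1.43, 4.57], [0, 2.65], [-2.85, 2.85]. Speed limits (rad/s): [2.79, 2.79, 3.14, 3.14, 3.14, 3.14].

### API

Orientations are given as a rotation vector (axis times angle).
In Python, from bench import state, read_camera, finish_job gives the robot as it stands. The module is installed in compiled form; this text tells all that it offers.
- The arm moves only by the tool play_rows, never from a script. Its argument "targets" is a list of rows, each an object with "angular": the turn, a rotation vector about the world's x, y, z in rad, a list of three; "linear": the shift along the world's x, y, z in mm, a list of three; "gripper": the opening, from 0 (shut) to 1 (fully open). In form: [{"angular": [rx, ry, rz], "linear": [dx, dy, dz], "gripper": gripper}, ...]. A call has 1 to 12 rows; each row shifts and turns the commanded pose from where the row before left it; what a row does not reach is not made up. A row lasts 1/10 s, in which the tool goes at most 50 mm and 8.59 degrees, less where a joint would pass 70% of its speed; a pose out of reach is approached as far as the arm can. A call with a gripper value outside its range is refused whole. The fingers move at their own pace and stop on an object; "squeeze" is the grip in N (left out, the last holds). Time passes only in rows, so rows that do not move let the fingers close. It gives the time, the measured TCP pose, the force, the opening and the grip force at its end, in the units of the state.
- state(): the state, without advancing time (a new reading comes with each control period).
- read_camera(name): name is "scene" or "top" or "wrist"; returns a dict with "pixels" (400x640x3 uint8, red, green, blue), "K" (3x3 intrinsics, pixels), "k1" (the pictures are not rectified: a ray, as slopes to the right and down, at radius r is drawn at 1 + k1 r^2 times it, then the intrinsics apply), "R" (3x3) and "t" (3): a world point X has camera coordinates R X + t. Camera axes: x right, y down, z forward; pixel columns grow to the right and rows downward; lengths in m; the calibration is good to about 2 mm. A picture is of the moment at which its call begins. There is no depth.
- finish_job(): hands the job in; it is judged then, once.
The state is a dict: "clock": time; "q": joint angles; "qd": joint speeds; "joint_efforts": joint torques, N m; "position": TCP position; "ee_rot": TCP orientation; "ft_force": force on the tool from outside, world axes, zero at the start; "wrist_torque": the same for the moment, N m; "opening": finger opening in m; "finger_force": force on a finger pad.
Only numpy, scipy, OpenCV 4.12 (cv2) and the standard library are available. Lean on these libraries where they do the work, as an engineer would, in place of code of your own. Each camera call takes 0.05 s, during which the arm holds its last target. There are 200 camera calls.

## Working session

There is one attempt and no reset: what is moved stays moved. The work goes in short steps, Python scripts to look and compute and a tool call to move; the robot and the scene stay as the last step left them, time stands still between calls to the robot, and variables do not carry over. Pictures are saved under pics/ and viewed, at most 13 in all, crops included, and the job is handed in when it is done.

Besides the shell and the picture viewer there is one more tool, called after ">>>" by a JSON object that holds its "fn" and its "kwargs", one argument or row to a line. play_rows: Moves the arm, as the interface text tells. Its arguments: {"type":"object","properties":{"targets":{"type":"array"},"squeeze":{"type":"number"}},"required":["targets"]}

```bash
mkdir -p pics; cat > h.py <<'E'
import numpy as np, cv2
from bench import state, read_camera, finish_job
def px2plane(c,uv,z):
    K,k1,R,t=c["K"],c["k1"],np.array(c["R"]),np.array(c["t"])
    uv=np.atleast_2d(np.array(uv,float)); K=np.array(K)
    # radial model x_d = x_u(1+k1 r^2)
    d=cv2.undistortPoints(uv[:,None],K,np.array([k1,0,0,0,0.]))[:,0]
    r=np.c_[d,np.ones(len(d))]@R; o=-R.T@t
    return o+r*((z-o[2])/r[:,2])[:,None]
def proj(c,X):
    R,t=np.array(c["R"]),np.array(c["t"])
    return cv2.projectPoints(np.atleast_2d(X).astype(float),cv2.Rodrigues(R)[0],t,np.array(c["K"]),np.array([c["k1"],0,0,0,0.]))[0][:,0]
def save(c,n): cv2.imwrite("pics/"+n,cv2.cvtColor(c["pixels"],cv2.COLOR_RGB2BGR))
E
python3 - <<'E'
from h import *
for n in("top","scene"):
    c=read_camera(n);save(c,n+"0.png");R=np.array(c["R"]);print(n,np.array(c["K"]).tolist(),c["k1"],(-R.T@c["t"]).round(3),R.round(2).tolist())
print(state())
E
```

```text
top [[387.95617128731953, 0.0, 313.2751825727446], [0.0, 387.95617128731953, 203.17462607705045], [0.0, 0.0, 1.0]] 0.003633629233538776 [ 0.494 -0.036  1.01 ] [[0.02, -1.0, 0.01], [-0.99, -0.02, -0.1], [0.1, -0.0, -0.99]]
scene [[502.52660479101036, 0.0, 321.2012058605135], [0.0, 502.52660479101036, 190.41299019242228], [0.0, 0.0, 1.0]] -0.11097916348822418 [0.194 0.714 0.965] [[-0.89, -0.45, -0.0], [-0.33, 0.66, -0.68], [0.3, -0.61, -0.73]]
{'clock': 0.1, 'q': array([-1.42746631e+00,  5.28391847e-01,  1.43378942e+00,  1.05872012e-05,
        1.18140026e+00, -1.78485817e-01]), 'qd': array([ 0.000351  , -0.00206247, -0.00353292,  0.00042458,  0.00113914,
       -0.00193154]), 'joint_efforts': array([ 4.15018339e-04, -4.43303418e+01, -1.78586322e+01, -2.02065025e-04,
        3.91752124e-03, -1.72861098e-05]), 'position': array([ 0.19762569, -0.59224612,  0.23041517]), 'ee_rot': array([-3.09904858e+00, -5.03003754e-01, -7.02448265e-05]), 'ft_force': array([ 0.19133881,  0.54780477, -0.59612547]), 'wrist_torque': array([ 0.01955785,  0.01017788, -0.00764833]), 'finger_force': 0.0, 'opening': 0.08540032522969933}
```

View pics/top0.png

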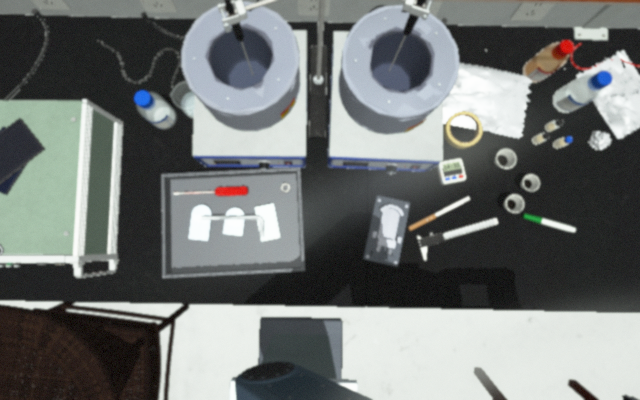

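View pics/scene0.png

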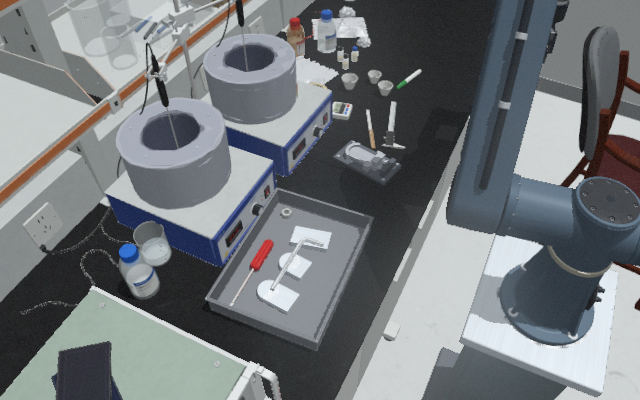

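Top view: tray spans (163–305, 170–277). The left coupon (200,222) is long with a rounded end, the middle one (233,220) is short, and the right one (267,222) is square. The fixture is at (387,230), with bystanders at (440,213), (455,235) and (452,170).

```bash
python3 - <<'E'
from h import *
c=read_camera("top");p=c["pixels"]
def up(a,k): return cv2.resize(a,None,fx=k,fy=k,interpolation=cv2.INTER_CUBIC)
a=up(p[165:285,155:310],5);b=up(p[185:275,355:420],6)
cv2.imwrite("pics/crop1.png",cv2.cvtColor(a,cv2.COLOR_RGB2BGR));cv2.imwrite("pics/crop2.png",cv2.cvtColor(b,cv2.COLOR_RGB2BGR))
g=cv2.cvtColor(p,cv2.COLOR_RGB2GRAY)
m=np.zeros_like(g);m[195:250,180:290]=(g[195:250,180:290]>200)
n,l,s,ce=cv2.connectedComponentsWithStats(m)
for i in range(1,n):
    if s[i,4]>20: print(s[i],ce[i],px2plane(c,ce[i],.018))
print("tray corners",px2plane(c,[[163,173],[302,169],[305,270],[163,277]],.05).round(3))
print("fix rough",px2plane(c,[[387,230],[392,240],[391,211]],.02).round(3))
E
```

```text
[ 188  203   93   39 2021] [234.44779812 222.31123206] [[0.54212934 0.15992916 0.018     ]]
tray corners [[ 0.66   0.337  0.05 ]
 [ 0.678 -0.01   0.05 ]
 [ 0.428 -0.023  0.05 ]
 [ 0.404  0.322  0.05 ]]
fix rough [[ 0.53  -0.229  0.02 ]
 [ 0.505 -0.242  0.02 ]
 [ 0.579 -0.24   0.02 ]]
```

View pics/crop1.png

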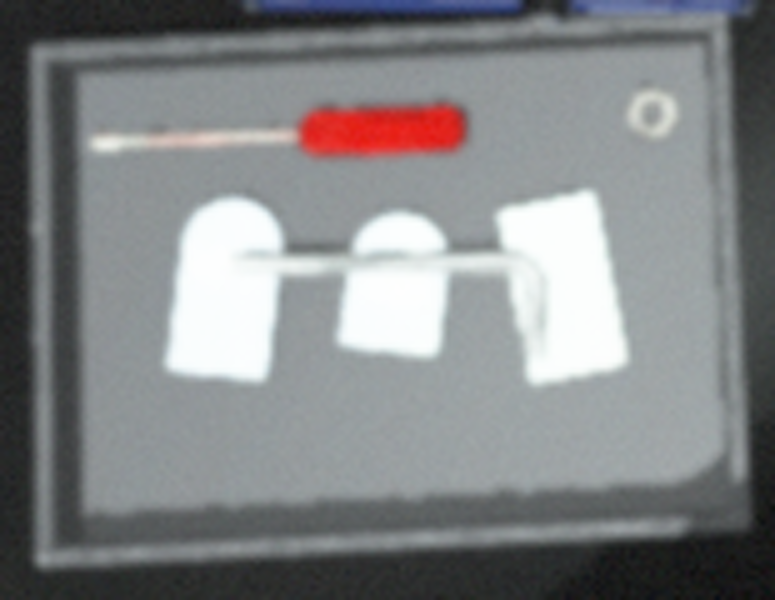

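View pics/crop2.png

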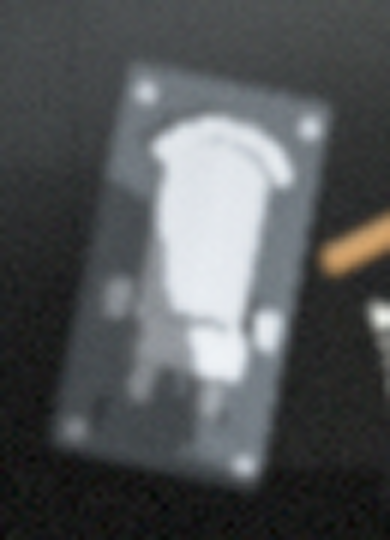

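Crop 1: key tip is on the target coupon at (235,260), with its corner at about (535,262). Crop 2: fixture plate corners are (135,65), (330,105), (260,490) and (55,445), so yaw is about -11°. I'll go over the fixture for a wrist picture on the way.

>>> {"fn": "play_rows", "kwargs": {
  "targets": [
    {"angular": [0, 0, -0.05], "linear": [30, 36, 3], "gripper": 1},
    {"angular": [0, 0, -0.05], "linear": [30, 36, 3], "gripper": 1},
    {"angular": [0, 0, -0.05], "linear": [30, 36, 3], "gripper": 1},
    {"angular": [0, 0, -0.05], "linear": [30, 36, 3], "gripper": 1},
    {"angular": [0, 0, -0.05], "linear": [30, 36, 3], "gripper": 1},
    {"angular": [0, 0, -0.05], "linear": [30, 36, 3], "gripper": 1},
    {"angular": [0, 0, -0.05], "linear": [30, 36, 3], "gripper": 1},
    {"angular": [0, 0, -0.05], "linear": [30, 36, 3], "gripper": 1},
    {"angular": [0, 0, -0.05], "linear": [25, 36, 3], "gripper": 1},
    {"angular": [0, 0, -0.06], "linear": [20, 36, 3], "gripper": 1},
    {"angular": [0, 0, 0], "linear": [0, 0, 0], "gripper": 1},
    {"angular": [0, 0, 0], "linear": [0, 0, 0], "gripper": 1}
  ]
}}

```text
clock: 1.35
position: [0.4828, -0.2321, 0.2612]
ee_rot: [3.128, -0.29, -0.001]
ft_force: [0.6, -0.7, -0.8]
opening: 0.0854
finger_force: 0.0
```

```bash
cat >> h.py <<'E'
from scipy.spatial.transform import Rotation as Ro
def pose():
    s=state();M=Ro.from_rotvec(s["ee_rot"]).as_matrix()
    print("t",s["clock"],"p",s["position"].round(4),"yaw",np.degrees(np.arctan2(M[1,0],M[0,0])).round(2),"tool z",M[:,2].round(3),"F",s["ft_force"].round(2),"open",round(s["opening"],4),round(s["finger_force"],1));return s,M
E
python3 - <<'E'
from h import *
pose();c=read_camera("wrist");save(c,"w1.png");np.savez("w1.npz",**c);R=np.array(c["R"]);print((-R.T@c["t"]).round(3),R.round(2).tolist(),c["K"],c["k1"])
E
```

```text
t 1.35 p [ 0.4828 -0.2321  0.2612] yaw -10.61 tool z [-0.001 -0.    -1.   ] F [ 0.59 -0.73 -0.79] open 0.0854 0.0
[ 0.565 -0.248  0.404] [[-0.18, -0.98, 0.0], [-0.93, 0.17, 0.32], [-0.32, 0.06, -0.95]] [[314.17795551   0.         319.5903218 ]
 [  0.         314.17795551 203.71602009]
 [  0.           0.           1.        ]] 0.014845372106924515
```

View pics/w1.png

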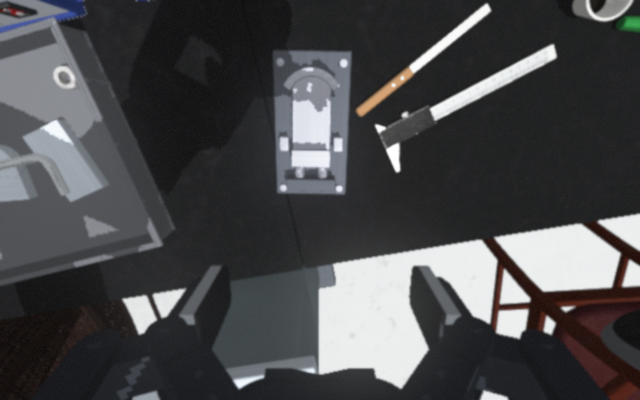

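Fixture in wrist view: plate corners (274,52), (351,50), (350,194), (280,195); cheeks (284,144) and (339,144); cavity arc around (312,75); jaw lip about (311,158).

```bash
python3 - <<'E'
from h import *
c=np.load("w1.npz");p=c["pixels"];g=cv2.cvtColor(p,cv2.COLOR_RGB2GRAY)
m=np.zeros_like(g);m[40:205,262:364]=(cv2.GaussianBlur(g,(3,3),0)[40:205,262:364]>55)*255
m=cv2.morphologyEx(m,cv2.MORPH_OPEN,np.ones((3,3)))
cs,_=cv2.findContours(m,0,2);k=max(cs,key=cv2.contourArea)
pts=px2plane(c,k[:,0].astype(float),.010)[:,:2]
r=cv2.minAreaRect((pts*1000).astype(np.float32));print(r)
s=p[45:200,268:358];cv2.imwrite("pics/w1c.png",cv2.resize(cv2.cvtColor(s,cv2.COLOR_RGB2BGR),None,fx=3.8,fy=3.8,interpolation=cv2.INTER_CUBIC))
E
```

```text
((531.1442260742188, -231.20697021484375), (92.92156219482422, 172.11427307128906), 78.60330963134766)
```

View pics/w1c.png

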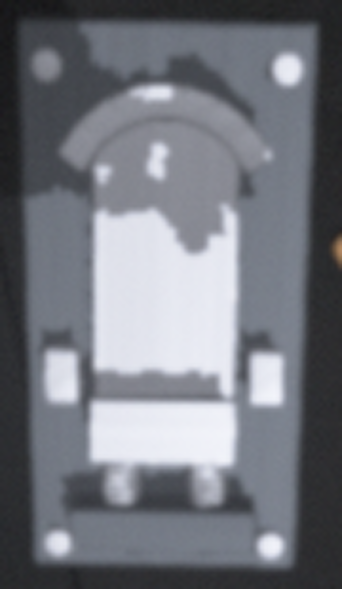

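```bash
python3 - <<'E'
from h import *
c=np.load("w1.npz")
f=lambda u,v,z:px2plane(c,[[268+(u+.5)/3.8-.5,45+(v+.5)/3.8-.5]],z)[0,:2]*1000
cl,cr=f(61,377,.028),f(267,378,.028);print("cheeks",cl,cr,(cl+cr)/2,np.linalg.norm(cl-cr))
arc=f(166,117,.028);print("arc",arc)
al,ar=f(62,153,.028),f(270,155,.028);print("arc ends",al,ar,(al+ar)/2)
ll,lr=f(92,400,.0415),f(236,400,.0415);print("lip",(ll+lr)/2,np.linalg.norm(ll-lr))
fl,fr=f(93,300,.020),f(237,300,.020);print("floor mid",(fl+fr)/2,np.linalg.norm(fl-fr))
th=np.radians(-11.4);ex=np.array([np.cos(th),np.sin(th)]);ey=np.array([-ex[1],ex[0]])
o=np.array([531.1,-231.2])
for n,x in dict(cheeks=(cl+cr)/2,arc=arc,aends=(al+ar)/2,lip=(ll+lr)/2,floor=(fl+fr)/2).items(): print(n,(x-o)@ex,(x-o)@ey)
E
```

```text
cheeks [ 520.41348335 -196.07339919] [ 508.26150678 -259.29174766] [ 514.33749506 -227.68257342] 64.37569508678958
arc [ 588.08182507 -242.79673365]
arc ends [ 584.09530384 -210.82154091] [ 572.29573888 -270.9096702 ] [ 578.19552136 -240.86560555]
lip [ 509.527076   -227.08990557] 43.657473764105056
floor mid [ 536.76206071 -232.19690795] 45.00677606083729
cheeks -17.127045585280086 0.1347997382550199
arc 58.14982012329363 -0.1050677246866556
aends 48.07685993031831 -0.1661390127593556
lip -21.959705884263798 -0.23503968874010894
floor 5.747401075497287 0.14190773678775614
```

```bash
python3 - <<'E'
from h import *
c=read_camera("top");f=lambda u,v,z:(px2plane(c,[[155+(u+.5)/5-.5,165+(v+.5)/5-.5]],z)[0,:2]*1000).round(1)
print("key",[f(*a,.027) for a in((237,261),(409,260),(545,262),(548,350))])
print("coupon",[f(*a,.018) for a in((231,196),(165,370),(267,380))])
print("short",[f(*a,.018) for a in((400,210),(337,345),(440,356))])
print("wall right inner",f(715,300,.05),"left",f(50,300,.05))
E
```

```text
key [array([554. , 240.7]), array([556.2, 153.8]), array([556.6,  84.9]), array([512.2,  82. ])]
coupon [array([587.9, 247.9]), array([498.5, 277. ]), array([494.4, 225.1])]
short [array([582.4, 161.2]), array([512.8, 190.4]), array([508.2, 137.9])]
wall right inner [538.   -2.4] left [531.6 325.2]
```

>>> {"fn": "play_rows", "kwargs": {
  "targets": [
    {"angular": [0, 0, 0.148], "linear": [6, 32, -5], "gripper": 1},
    {"angular": [0, 0, 0.148], "linear": [6, 32, -5], "gripper": 1},
    {"angular": [0, 0, 0.148], "linear": [6, 32, -5], "gripper": 1},
    {"angular": [0, 0, 0.148], "linear": [6, 32, -5], "gripper": 1},
    {"angular": [0, 0, 0.148], "linear": [6, 32, -5], "gripper": 1},
    {"angular": [0, 0, 0.148], "linear": [6, 32, -5], "gripper": 0.6},
    {"angular": [0, 0, 0.148], "linear": [6, 32, -5], "gripper": 0.6},
    {"angular": [0, 0, 0.148], "linear": [6, 32, -5], "gripper": 0.6},
    {"angular": [0, 0, 0.148], "linear": [6, 32, -5], "gripper": 0.6},
    {"angular": [0, 0, 0.148], "linear": [6, 32, -5], "gripper": 0.6},
    {"angular": [0, 0, 0.148], "linear": [6, 32, -5], "gripper": 0.6},
    {"angular": [0, 0, 0.147], "linear": [6, 30, -5], "gripper": 0.6}
  ]
}}

```text
clock: 2.65
position: [0.5554, 0.1485, 0.2009]
ee_rot: [2.2, 2.243, -0.001]
ft_force: [-0.1, -0.6, 0.0]
opening: 0.0513
finger_force: 0.0
```

>>> {"fn": "play_rows", "kwargs": {
  "targets": [
    {"angular": [0, 0, 0], "linear": [0, 0, 0], "gripper": 0.6},
    {"angular": [0, 0, 0], "linear": [0, 0, 0], "gripper": 0.6}
  ]
}}

```text
clock: 2.85
position: [0.5549, 0.148, 0.2008]
ee_rot: [-2.206, -2.237, 0.002]
ft_force: [1.1, -0.9, 0.6]
opening: 0.0509
finger_force: 0.0
```

```bash
python3 - <<'E'
from h import *
pose();c=read_camera("wrist");save(c,"w2.png");np.savez("w2.npz",**c)
E
```

```text
t 2.85 p [0.5549 0.148  0.2008] yaw 90.81 tool z [-0.001 -0.001 -1.   ] F [ 1.15 -0.89  0.59] open 0.0509 0.0
```

View pics/w2.png

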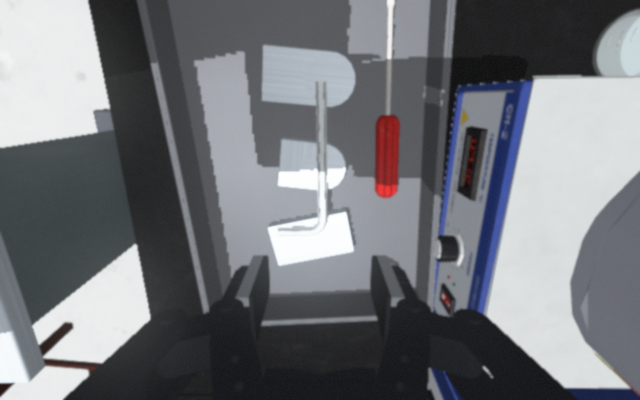

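Wrist view: key arm runs from (321,82) to (322,228) with its short arm ending at (277,230). Target coupon corners are (264,45) and (262,103), tip (355,80).

```bash
python3 - <<'E'
from h import *
c=np.load("w2.npz")
f=lambda u,v,z:(px2plane(c,[[u,v]],z)[0,:2]*1000).round(1)
print("key",[f(*a,.027) for a in((321,81),(322,163),(322,200),(322,234),(277,230))])
print("coupon",[f(*a,.018) for a in((264,45),(262,103),(355,80))])
print("short",[f(*a,.018) for a in((281,139),(278,187),(346,164))])
print("square",[f(*a,.018) for a in((268,228),(278,265),(353,247),(346,212))])
print("tray inner wall -y side",f(320,320,.05), f(320,295,.004))
E
```

```text
key [array([555. , 244.3]), array([557.3, 166.5]), array([557.9, 126.7]), array([558.6,  87.3]), array([509.1,  91.4])]
coupon [array([501.5, 275. ]), array([497.2, 223.6]), array([587.8, 246. ])]
short [array([515. , 188.9]), array([510.4, 137.8]), array([582.6, 163.9])]
square [array([497.8,  89.7]), array([507.7,  42.7]), array([594.6,  67.4]), array([584.8, 110.2])]
tray inner wall -y side [557.7  -8.4] [557.8  -7.7]
```

>>> {"fn": "play_rows", "kwargs": {
  "targets": [
    {"angular": [0, 0, 0], "linear": [2, 5, -45], "gripper": 0.45},
    {"angular": [0, 0, 0], "linear": [0, 0, -45], "gripper": 0.45},
    {"angular": [0, 0, 0], "linear": [0, 0, -45], "gripper": 0.45},
    {"angular": [0, 0, 0], "linear": [0, 0, -25], "gripper": 0.45},
    {"angular": [0, 0, 0], "linear": [0, 0, -12], "gripper": 0.45},
    {"angular": [0, 0, 0], "linear": [0, 0, -7], "gripper": 0.45},
    {"angular": [0, 0, 0], "linear": [0, 0, 0], "gripper": 0.45}
  ],
  "squeeze": 40
}}

```text
clock: 3.6
position: [0.5572, 0.1533, 0.0225]
ee_rot: [2.205, 2.237, 0.0]
ft_force: [-1.0, -0.6, -0.2]
opening: 0.0383
finger_force: 0.0
```

>>> {"fn": "play_rows", "kwargs": {
  "targets": [
    {"angular": [0, 0, 0], "linear": [0, 0, 0], "gripper": 0},
    {"angular": [0, 0, 0], "linear": [0, 0, 0], "gripper": 0},
    {"angular": [0, 0, 0], "linear": [0, 0, 0], "gripper": 0},
    {"angular": [0, 0, 0], "linear": [0, 0, 0], "gripper": 0},
    {"angular": [0, 0, 0], "linear": [0, 0, 0], "gripper": 0},
    {"angular": [0, 0, 0], "linear": [0, 0, 0], "gripper": 0}
  ]
}}

```text
clock: 4.2
position: [0.5578, 0.1542, 0.0238]
ee_rot: [2.202, 2.238, 0.003]
ft_force: [0.8, -0.7, 6.7]
opening: 0.0058
finger_force: 36.0
```

Opening of 5.8 mm means it is pinching only the key's sloped top. I'll reopen, lower a little and regrip.

>>> {"fn": "play_rows", "kwargs": {
  "targets": [
    {"angular": [0, 0, 0], "linear": [0, 0, 0], "gripper": 0.35},
    {"angular": [0, 0, 0], "linear": [0, 0, 0], "gripper": 0.35},
    {"angular": [0, 0, 0], "linear": [0, 0, -2.5], "gripper": 0.35},
    {"angular": [0, 0, 0], "linear": [0, 0, 0], "gripper": 0.35}
  ]
}}

```text
clock: 4.6
position: [0.5562, 0.1541, 0.0193]
ee_rot: [-2.203, -2.239, 0.001]
ft_force: [-0.4, -0.1, -0.2]
opening: 0.03
finger_force: 0.0
```

>>> {"fn": "play_rows", "kwargs": {
  "targets": [
    {"angular": [0, 0, 0], "linear": [0, 0, 0], "gripper": 0},
    {"angular": [0, 0, 0], "linear": [0, 0, 0], "gripper": 0},
    {"angular": [0, 0, 0], "linear": [0, 0, 0], "gripper": 0},
    {"angular": [0, 0, 0], "linear": [0, 0, 0], "gripper": 0},
    {"angular": [0, 0, 0], "linear": [0, 0, 0], "gripper": 0}
  ]
}}

```text
clock: 5.1
position: [0.5567, 0.1541, 0.0197]
ee_rot: [-2.204, -2.239, 0.0]
ft_force: [-0.4, -0.1, -0.8]
opening: 0.0076
finger_force: 39.0
```

>>> {"fn": "play_rows", "kwargs": {
  "targets": [
    {"angular": [0, 0, 0], "linear": [0, 0, 6], "gripper": 0},
    {"angular": [0, 0, 0], "linear": [0, -5, 0], "gripper": 0},
    {"angular": [0, 0, 0], "linear": [0, -15, 0], "gripper": 0},
    {"angular": [0, 0, 0], "linear": [0, -20, 0], "gripper": 0},
    {"angular": [0, 0, 0], "linear": [0, -15, 0], "gripper": 0},
    {"angular": [0, 0, 0], "linear": [0, -5, 0], "gripper": 0},
    {"angular": [0, 0, 0], "linear": [0, 0, -3], "gripper": 0},
    {"angular": [0, 0, 0], "linear": [0, 0, -2], "gripper": 0},
    {"angular": [0, 0, 0], "linear": [0, 0, 0], "gripper": 0}
  ]
}}

```text
clock: 6.0
position: [0.5563, 0.0946, 0.0204]
ee_rot: [-2.202, -2.239, 0.001]
ft_force: [-0.1, -0.6, -0.7]
opening: 0.0074
finger_force: 39.0
```

>>> {"fn": "play_rows", "kwargs": {
  "targets": [
    {"angular": [0, 0, 0], "linear": [0, 0, 0], "gripper": 0.35},
    {"angular": [0, 0, 0], "linear": [0, 0, 0], "gripper": 0.35},
    {"angular": [0, 0, 0], "linear": [0, 0, 10], "gripper": 0.35},
    {"angular": [0, 0, 0], "linear": [0, 0, 40], "gripper": 0.35},
    {"angular": [0, 0, -0.145], "linear": [-3, 16, 45], "gripper": 0.6},
    {"angular": [0, 0, -0.145], "linear": [-7, 16, 45], "gripper": 0.76},
    {"angular": [0, 0, -0.145], "linear": [-7, 16, 38], "gripper": 0.76},
    {"angular": [0, 0, -0.145], "linear": [-7, 16, 0], "gripper": 0.76},
    {"angular": [0, 0, -0.145], "linear": [-7, 16, 0], "gripper": 0.76},
    {"angular": [0, 0, -0.145], "linear": [-7, 16, 0], "gripper": 0.76},
    {"angular": [0, 0, -0.145], "linear": [-7, 16, 0], "gripper": 0.76},
    {"angular": [0, 0, -0.145], "linear": [-7, 16, 0], "gripper": 0.76}
  ]
}}

```text
clock: 7.2
position: [0.5042, 0.2229, 0.1998]
ee_rot: [-3.072, -0.657, -0.002]
ft_force: [0.2, -0.3, 0.9]
opening: 0.0651
finger_force: 0.0
```

>>> {"fn": "play_rows", "kwargs": {
  "targets": [
    {"angular": [0, 0, -0.145], "linear": [-7, 16, 0], "gripper": 0.76},
    {"angular": [0, 0, -0.145], "linear": [-7, 12, 0], "gripper": 0.76},
    {"angular": [0, 0, -0.145], "linear": [-7, 0, 0], "gripper": 0.76},
    {"angular": [0, 0, -0.073], "linear": [0, 0, 0], "gripper": 0.76},
    {"angular": [0, 0, 0], "linear": [0, 0, 0], "gripper": 0.76},
    {"angular": [0, 0, 0], "linear": [0, 0, 0], "gripper": 0.76}
  ]
}}

```text
clock: 7.8
position: [0.4838, 0.2502, 0.1995]
ee_rot: [-3.139, 0.125, -0.001]
ft_force: [0.7, 0.6, 0.7]
opening: 0.0648
finger_force: 0.0
```

```bash
python3 - <<'E'
from h import *
pose();c=read_camera("wrist");save(c,"w3.png");np.savez("w3.npz",**c)
E
```

```text
t 7.8 p [0.4838 0.2502 0.1995] yaw -4.55 tool z [ 0.001  0.    -1.   ] F [0.71 0.55 0.66] open 0.0648 0.0
```

View pics/w3.png

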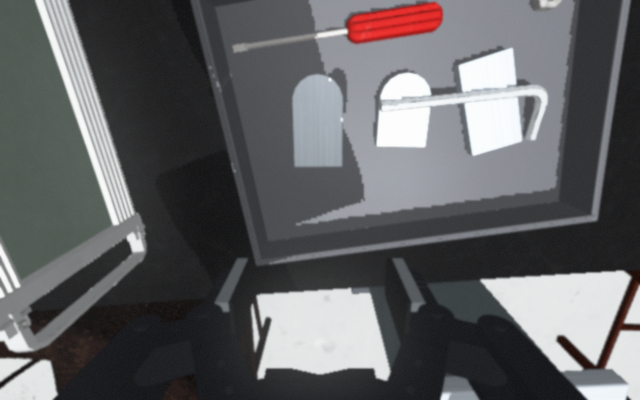

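The key is clear of the target and still in the tray. The coupon spans columns 294–342, with its tip at (317,73) and its square end at row 166.

```bash
python3 - <<'E'
from h import *
c=np.load("w3.npz");g=cv2.cvtColor(c["pixels"],cv2.COLOR_RGB2GRAY).astype(float)
sub=lambda a:a
# edge columns by strongest gradient, at several rows; and along centre column
L=[];Rr=[]
gx=cv2.Sobel(g,cv2.CV_64F,1,0,ksize=3)
for v in range(105,160,4):
    L.append([285+np.argmax(gx[v,285:303]),v]);Rr.append([333+np.argmax(abs(gx[v,333:351])),v])
W=lambda p:px2plane(c,np.array(p,float),.018)[:,:2]*1000
wl,wr=W(L),W(Rr)
for w in(wl,wr):
    vx,vy,x0,y0=cv2.fitLine(w.astype(np.float32),cv2.DIST_HUBER,0,.01,.01).ravel();print("yaw",np.degrees(np.arctan(vy/vx)),x0,y0)
print(np.median(np.linalg.norm(wl-wr,axis=1)),(np.median(wl,0)+np.median(wr,0))/2)
gy=abs(cv2.Sobel(g,cv2.CV_64F,0,1,ksize=3))
e=[[u,158+np.argmax(gy[158:175,u])] for u in range(300,338,5)];t=[[u,65+np.argmax(gy[65:82,u])] for u in range(314,322,2)]
print("sq",np.median(W(e),0),"tip",np.median(W(t),0), e,t)
E
```

```text
yaw -4.0685096 536.1744 273.0042
yaw -3.2140536 530.9536 223.47884
49.73401106265929 [534.45294813 248.33779262]
sq [498.69608307 251.00896375] tip [587.50595809 244.21372826] [[300, np.int64(166)], [305, np.int64(166)], [310, np.int64(166)], [315, np.int64(166)], [320, np.int64(166)], [325, np.int64(166)], [330, np.int64(166)], [335, np.int64(166)]] [[314, np.int64(74)], [316, np.int64(74)], [318, np.int64(74)], [320, np.int64(74)]]
```

>>> {"fn": "play_rows", "kwargs": {
  "targets": [
    {"angular": [0, 0, 0.01], "linear": [16, -1, -30], "gripper": 0.76},
    {"angular": [0, 0, 0], "linear": [16, -1, -30], "gripper": 0.76},
    {"angular": [0, 0, 0], "linear": [16, -1, -25], "gripper": 0.76},
    {"angular": [0, 0, 0], "linear": [16, 0, -25], "gripper": 0.76},
    {"angular": [0, 0, 0], "linear": [0, 0, -40], "gripper": 0.76},
    {"angular": [0, 0, 0], "linear": [0, 0, -25], "gripper": 0.76},
    {"angular": [0, 0, 0], "linear": [0, 0, -13], "gripper": 0.76},
    {"angular": [0, 0, 0], "linear": [0, 0, -8], "gripper": 0.76},
    {"angular": [0, 0, 0], "linear": [0, 0, 0], "gripper": 0.76}
  ],
  "squeeze": 60
}}

```text
clock: 8.75
position: [0.5477, 0.2471, 0.0025]
ee_rot: [3.139, -0.111, -0.001]
ft_force: [-0.3, -0.2, -0.4]
opening: 0.065
finger_force: 0.0
```

>>> {"fn": "play_rows", "kwargs": {
  "targets": [
    {"angular": [0, 0, 0], "linear": [0, 0, 0], "gripper": 0.4},
    {"angular": [0, 0, 0], "linear": [0, 0, 0], "gripper": 0.4},
    {"angular": [0, 0, 0], "linear": [0, 0, 0], "gripper": 0.4},
    {"angular": [0, 0, 0], "linear": [0, 0, 0], "gripper": 0.4}
  ]
}}

```text
clock: 9.15
position: [0.5489, 0.2475, 0.0045]
ee_rot: [-3.139, 0.112, -0.005]
ft_force: [0.2, -0.3, 6.4]
opening: 0.0484
finger_force: 64.3
```

```bash
python3 -c "
from h import *
pose()"
```

```text
t 9.15 p [0.5489 0.2475 0.0045] yaw -4.07 tool z [ 0.003  0.001 -1.   ] F [ 0.16 -0.3   6.44] open 0.0484 64.3
```

>>> {"fn": "play_rows", "kwargs": {
  "targets": [
    {"angular": [0, 0, 0], "linear": [0, 0, 15], "gripper": 0.4},
    {"angular": [0, 0, 0], "linear": [0, 0, 40], "gripper": 0.4},
    {"angular": [0, 0, 0], "linear": [0, 0, 50], "gripper": 0.4},
    {"angular": [0, 0, 0], "linear": [0, 0, 45], "gripper": 0.4},
    {"angular": [0, 0, 0], "linear": [0, 0, 0], "gripper": 0.4}
  ]
}}

```text
clock: 9.65
position: [0.552, 0.2484, 0.1603]
ee_rot: [-3.136, 0.111, -0.022]
ft_force: [1.3, 0.5, -1.7]
opening: 0.0481
finger_force: 63.5
```

>>> {"fn": "play_rows", "kwargs": {
  "targets": [
    {"angular": [0, 0, -0.01], "linear": [2, -20, 0], "gripper": 0.4},
    {"angular": [0, 0, -0.012], "linear": [2, -46, 0], "gripper": 0.4},
    {"angular": [0, 0, -0.012], "linear": [2, -48, 0], "gripper": 0.4},
    {"angular": [0, 0, -0.012], "linear": [2, -48, 0], "gripper": 0.4},
    {"angular": [0, 0, -0.012], "linear": [2, -48, 0], "gripper": 0.4},
    {"angular": [0, 0, -0.012], "linear": [2, -48, 0], "gripper": 0.4},
    {"angular": [0, 0, -0.012], "linear": [2, -48, 0], "gripper": 0.4},
    {"angular": [0, 0, -0.012], "linear": [2, -48, 0], "gripper": 0.4},
    {"angular": [0, 0, -0.012], "linear": [2, -48, 0], "gripper": 0.4},
    {"angular": [0, 0, -0.01], "linear": [2, -46, 0], "gripper": 0.4},
    {"angular": [0, 0, -0.01], "linear": [0, -38, 0], "gripper": 0.4},
    {"angular": [0, 0, 0], "linear": [0, 0, 0], "gripper": 0.4}
  ]
}}

```text
clock: 10.85
position: [0.5677, -0.2448, 0.1525]
ee_rot: [3.123, -0.318, 0.003]
ft_force: [0.8, -0.5, -2.0]
opening: 0.048
finger_force: 63.5
```

>>> {"fn": "play_rows", "kwargs": {
  "targets": [
    {"angular": [0, 0, 0], "linear": [0, 0, 0], "gripper": 0.4},
    {"angular": [0, 0, 0], "linear": [0, 0, 0], "gripper": 0.4}
  ]
}}

```text
clock: 11.05
position: [0.5667, -0.2374, 0.1522]
ee_rot: [-3.125, 0.308, 0.004]
ft_force: [0.5, 0.3, -2.4]
opening: 0.0483
finger_force: 63.5
```

```bash
python3 - <<'E'
from h import *
pose();c=read_camera("wrist");save(c,"w4.png");np.savez("w4.npz",**c)
E
```

```text
t 11.05 p [ 0.5667 -0.2374  0.1522] yaw -11.27 tool z [-0.002  0.002 -1.   ] F [ 0.49  0.32 -2.39] open 0.0483 63.5
```

View pics/w4.png

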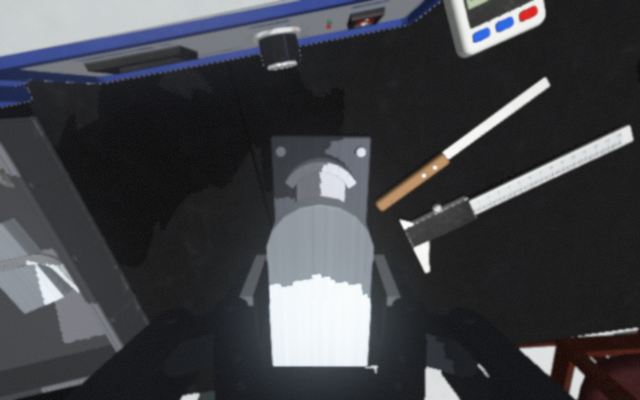

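Coupon in hand: tip (320,205), sides at columns 267 and 374, square end at row 366. The cavity arc is visible ahead at (321,165).

```bash
python3 - <<'E'
from h import *
c=np.load("w4.npz");g=cv2.cvtColor(c["pixels"],cv2.COLOR_RGB2GRAY).astype(float)
s,M=pose();p=s["position"]*1000;ex=M[:2,0]/np.linalg.norm(M[:2,0]);ey=np.array([-ex[1],ex[0]])
W=lambda a:np.array([((q-p[:2])@ex,(q-p[:2])@ey) for q in px2plane(c,np.array(a,float),.1655)[:,:2]*1000])
gx=abs(cv2.Sobel(g,cv2.CV_64F,1,0,ksize=3));gy=abs(cv2.Sobel(g,cv2.CV_64F,0,1,ksize=3))
L=[[260+np.argmax(gx[v,260:285]),v] for v in [*range(310,362,4)]];R=[[360+np.argmax(gx[v,360:385]),v] for v in range(310,362,4)]
print(W(L).round(1)[::4],W(R).round(1)[::4]);
e=[[u,355+np.argmax(gy[355:376,u])] for u in range(285,360,10)];t=[[u,198+np.argmax(gy[198:215,u])] for u in range(312,330,3)]
print("sq",W(e).round(1),e[0],"tip",W(t).round(1))
m=W(L),W(R)
for a in m: print(np.degrees(np.polyfit(a[:,0],a[:,1],1)[0]))
print("mid",(np.mean(m[0],0)+np.mean(m[1],0))/2)
# fixture arc from this view
cv2.imwrite("pics/w4arc.png",cv2.resize(cv2.cvtColor(c["pixels"][125:215,260:385],cv2.COLOR_RGB2BGR),None,fx=5,fy=5,interpolation=cv2.INTER_CUBIC))
E
```

```text
t 11.1 p [ 0.567  -0.2372  0.1524] yaw -11.23 tool z [-0.002  0.001 -1.   ] F [-0.02 -0.02 -2.65] open 0.0484 63.5
[[-16.1  24.3]
 [-25.7  24.3]
 [-35.7  24.3]
 [-46.   24.3]] [[-16.1 -25.4]
 [-25.7 -25.4]
 [-35.6 -25.4]
 [-46.  -25.3]]
sq [[-51.4  17.7]
 [-51.4  12.4]
 [-51.4   7.1]
 [-51.4   1.8]
 [-51.4  -3.4]
 [-51.4  -8.7]
 [-51.3 -14. ]
 [-51.3 -19.3]] [285, np.int64(366)] tip [[38.6  2.7]
 [38.6  1.3]
 [39.1  0. ]
 [39.1 -1.3]
 [38.6 -2.6]
 [41.8 -3.9]]
-0.05822213606751964
-0.05853247184788313
mid [-30.80628455  -0.53946743]
```

```bash
python3 - <<'E'
from h import *
c=np.load("w4.npz")
th=np.radians(-11.3);ex=np.array([np.cos(th),np.sin(th)]);ey=np.array([-ex[1],ex[0]]);o=np.array([543.8,-233.8])
for n,uv,z in(("platecorners",[(272,137),(370,137)],.01),("arcends",[(287,187),(355,188)],.028)):
    w=px2plane(c,uv,z)[:,:2]*1000;print(n,[((q-o)@ex,(q-o)@ey) for q in w])
# top-view check of fixture plate outline
t=read_camera("top")
w=lambda u,v:px2plane(t,[[355+(u+.5)/6-.5,185+(v+.5)/6-.5]],.01)[0,:2]*1000
q=[w(*a) for a in((135,65),(330,105),(260,490),(55,445))];m=np.mean(q,0);print("plate centre top",m,(m-o)@ex,(m-o)@ey)
E
```

```text
platecorners [(np.float64(72.10828325619303), np.float64(43.42154250102146)), (np.float64(72.15613160226103), np.float64(-44.12341504763626))]
arcends [(np.float64(30.87326272219014), np.float64(29.62017688900283)), (np.float64(30.00585479410679), np.float64(-30.42659149409142))]
plate centre top [ 529.54291842 -231.74648181] -14.383082161420921 -0.7799101227018017
```

>>> {"fn": "play_rows", "kwargs": {
  "targets": [
    {"angular": [-0.0257, -0.1284, 0], "linear": [-1.6, -0.7, 0], "gripper": 0.4},
    {"angular": [-0.0257, -0.1284, 0], "linear": [0, 0, 0], "gripper": 0.4},
    {"angular": [0, 0, 0], "linear": [0, 0, -30], "gripper": 0.4},
    {"angular": [0, 0, 0], "linear": [0, 0, -30], "gripper": 0.4},
    {"angular": [0, 0, 0], "linear": [0, 0, -20], "gripper": 0.4},
    {"angular": [0, 0, 0], "linear": [0, 0, -10], "gripper": 0.4},
    {"angular": [0, 0, 0], "linear": [0, 0, 0], "gripper": 0.4},
    {"angular": [0, 0, 0], "linear": [0, 0, 0], "gripper": 0.4},
    {"angular": [0, 0, 0], "linear": [0, 0, 0], "gripper": 0.4}
  ],
  "squeeze": 80
}}

```text
clock: 12.05
position: [0.567, -0.2398, 0.0641]
ee_rot: [3.073, -0.303, 0.408]
ft_force: [0.4, 1.2, -2.3]
opening: 0.0475
finger_force: 87.9
```

```bash
cat >> h.py <<'E'
TH=np.radians(-11.3);EX=np.array([np.cos(TH),np.sin(TH)]);EY=np.array([-EX[1],EX[0]]);O=np.array([543.8,-233.8])
def fx():
    s,M=pose();p=s["position"]*1000;a=np.degrees(np.arctan2(-M[:2,2]@EX*-1,-M[2,2]));d=p[:2]-O
    yaw=np.degrees(np.arctan2(-M[0,1]*-1,-M[1,1]))
    print("fix X,Y,Z'",d@EX,d@EY,p[2]-20,"tilt",a,"M",M.round(3).tolist())
E
python3 -c "
from h import *
fx();c=read_camera('wrist');save(c,'w5.png');np.savez('w5.npz',**c)"
```

```text
t 12.05 p [ 0.567  -0.2398  0.0641] yaw -11.25 tool z [ 0.256 -0.052 -0.965] F [ 0.45  1.17 -2.33] open 0.0475 87.9
fix X,Y,Z' 23.97804934714095 -1.3769306425023373 44.131712783552175 tilt 15.139500690335623 M [[0.947, -0.195, 0.256], [-0.188, -0.981, -0.052], [0.261, 0.001, -0.965]]
```

View pics/w5.png

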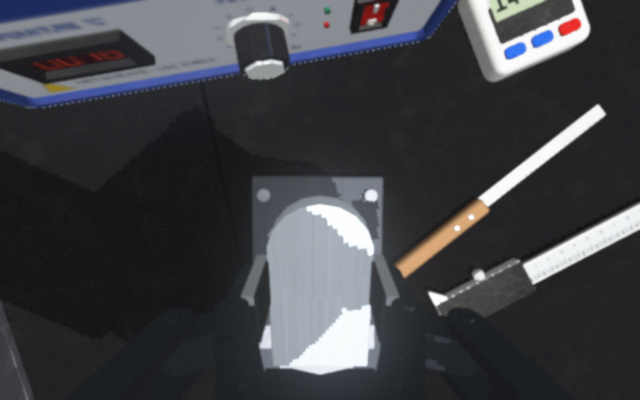

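Cheeks are at about (264,345) and (375,348), roughly symmetric about the coupon's square end (268–368). Correcting laterally and lowering.

>>> {"fn": "play_rows", "kwargs": {
  "targets": [
    {"angular": [0, 0, 0], "linear": [-1.5, 1.5, 0], "gripper": 0.4},
    {"angular": [0, 0, 0], "linear": [0, 0, 0], "gripper": 0.4},
    {"angular": [0, 0, 0], "linear": [0, 0, -8], "gripper": 0.4},
    {"angular": [0, 0, 0], "linear": [0, 0, -8], "gripper": 0.4},
    {"angular": [0, 0, 0], "linear": [0, 0, 0], "gripper": 0.4},
    {"angular": [0, 0, 0], "linear": [0, 0, 0], "gripper": 0.4}
  ]
}}

```text
clock: 12.7
position: [0.5642, -0.2379, 0.046]
ee_rot: [3.075, -0.305, 0.403]
ft_force: [0.8, -0.3, -1.8]
opening: 0.0479
finger_force: 88.0
```

```bash
python3 -c "
from h import *
fx();c=read_camera('wrist');save(c,'w6.png');fx();c=read_camera('wrist');fx()
p=c['pixels'][200:400,220:420];cv2.imwrite('pics/w6c.png',cv2.resize(cv2.cvtColor(p,cv2.COLOR_RGB2BGR),None,fx=3,fy=3))"
```

```text
t 12.7 p [ 0.5642 -0.2379  0.046 ] yaw -11.31 tool z [ 0.253 -0.05  -0.966] F [ 0.85 -0.31 -1.82] open 0.0479 88.0
fix X,Y,Z' 20.83592109677494 0.004157495043392245 26.0272516489027 tilt 14.932486786228285 M [[0.947, -0.196, 0.253], [-0.19, -0.981, -0.05], [0.258, -0.001, -0.966]]
t 12.75 p [ 0.5645 -0.2381  0.0464] yaw -11.31 tool z [ 0.253 -0.05  -0.966] F [ 0.37 -0.17 -2.63] open 0.0479 88.0
fix X,Y,Z' 21.11345211923734 -0.11527807262091638 26.385005676755426 tilt 14.972635592431201 M [[0.947, -0.196, 0.253], [-0.189, -0.981, -0.05], [0.258, -0.0, -0.966]]
t 12.8 p [ 0.5646 -0.2381  0.0466] yaw -11.3 tool z [ 0.254 -0.051 -0.966] F [-0.55  0.01 -2.95] open 0.0477 88.0
fix X,Y,Z' 21.26353833160485 -0.18156330124905118 26.626356113137426 tilt 14.998110600186877 M [[0.947, -0.196, 0.254], [-0.189, -0.981, -0.051], [0.259, 0.0, -0.966]]
```

View pics/w6c.png

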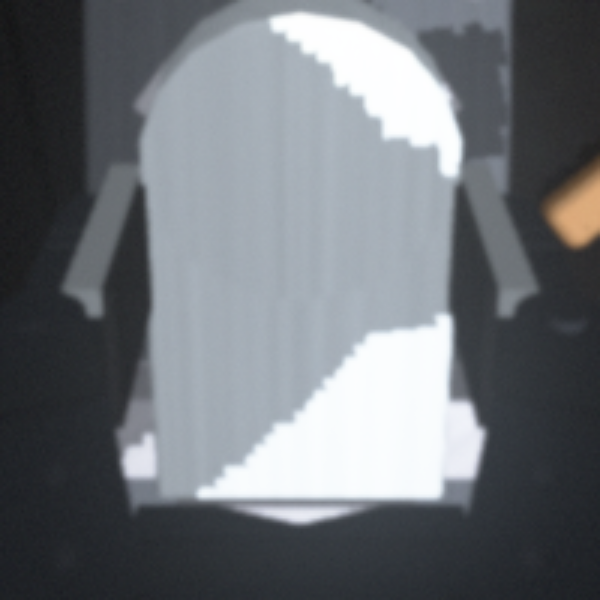

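>>> {"fn": "play_rows", "kwargs": {
  "targets": [
    {"angular": [0, 0, 0], "linear": [0, 0, -5], "gripper": 0.4},
    {"angular": [0, 0, 0], "linear": [0, 0, -3], "gripper": 0.4},
    {"angular": [0, 0, 0], "linear": [0, 0, -2.5], "gripper": 0.4},
    {"angular": [0, 0, 0], "linear": [0, 0, 0], "gripper": 0.4},
    {"angular": [0, 0, 0], "linear": [0, 0, 0], "gripper": 0.4}
  ]
}}

```text
clock: 13.3
position: [0.5646, -0.2381, 0.0362]
ee_rot: [3.075, -0.304, 0.405]
ft_force: [-0.2, 0.3, -2.3]
opening: 0.0477
finger_force: 88.0
```

```bash
python3 -c "
from h import *
fx()"
```

```text
t 13.3 p [ 0.5646 -0.2381  0.0362] yaw -11.3 tool z [ 0.254 -0.051 -0.966] F [-0.22  0.28 -2.32] open 0.0477 88.0
fix X,Y,Z' 21.195013117044045 -0.10480754484309696 16.15489156721359 tilt 14.994146059456943 M [[0.947, -0.196, 0.254], [-0.189, -0.981, -0.051], [0.259, -0.0, -0.966]]
```

>>> {"fn": "play_rows", "kwargs": {
  "targets": [
    {"angular": [0, 0, 0], "linear": [0, 0, -1.3], "gripper": 0.4},
    {"angular": [0, 0, 0], "linear": [-2, 0.4, 0], "gripper": 0.4},
    {"angular": [0, 0, 0], "linear": [-2, 0.4, 0], "gripper": 0.4},
    {"angular": [0, 0, 0], "linear": [-2, 0.4, 0], "gripper": 0.4},
    {"angular": [0, 0, 0], "linear": [-2, 0.4, 0], "gripper": 0.4},
    {"angular": [0, 0, 0], "linear": [-2, 0.4, 0], "gripper": 0.4},
    {"angular": [0, 0, 0], "linear": [0, 0, 0], "gripper": 0.4},
    {"angular": [0, 0, 0], "linear": [0, 0, 0], "gripper": 0.4}
  ]
}}

```text
clock: 14.1
position: [0.5552, -0.2363, 0.0353]
ee_rot: [3.074, -0.305, 0.407]
ft_force: [2.4, 0.7, -3.1]
opening: 0.0475
finger_force: 87.8
```

```bash
python3 -c "
from h import *
fx()"
```

```text
t 14.1 p [ 0.5552 -0.2363  0.0353] yaw -11.31 tool z [ 0.255 -0.051 -0.966] F [ 2.42  0.7  -3.05] open 0.0475 87.8
fix X,Y,Z' 11.702460448668418 -0.249767274760337 15.269700001863981 tilt 15.0770906830457 M [[0.947, -0.196, 0.255], [-0.189, -0.981, -0.051], [0.26, 0.0, -0.966]]
```

Jaw contact is where the model predicts it (2.4 N). Continuing the push.

>>> {"fn": "play_rows", "kwargs": {
  "targets": [
    {"angular": [0, 0, 0], "linear": [-1.8, 0.4, 0], "gripper": 0.4},
    {"angular": [0, 0, 0], "linear": [-1.8, 0.4, 0], "gripper": 0.4},
    {"angular": [0, 0, 0], "linear": [-1.8, 0.4, 0], "gripper": 0.4},
    {"angular": [0, 0, 0], "linear": [-1.8, 0.4, 0], "gripper": 0.4},
    {"angular": [0, 0, 0], "linear": [-1.8, 0.4, 0], "gripper": 0.4},
    {"angular": [0, 0, 0], "linear": [0, 0, 0], "gripper": 0.4},
    {"angular": [0, 0, 0], "linear": [0, 0, 0], "gripper": 0.4}
  ]
}}

```text
clock: 14.8
position: [0.547, -0.2348, 0.0356]
ee_rot: [3.072, -0.305, 0.409]
ft_force: [7.5, 1.7, -3.0]
opening: 0.0472
finger_force: 87.6
```

```bash
python3 -c "
from h import *
fx()"
```

```text
t 14.8 p [ 0.547  -0.2348  0.0356] yaw -11.34 tool z [ 0.257 -0.053 -0.965] F [ 7.52  1.73 -3.  ] open 0.0472 87.6
fix X,Y,Z' 3.379224971878089 -0.37399341855418133 15.56402673552315 tilt 15.185713951016384 M [[0.946, -0.197, 0.257], [-0.19, -0.98, -0.053], [0.262, 0.001, -0.965]]
```

>>> {"fn": "play_rows", "kwargs": {
  "targets": [
    {"angular": [0, 0, 0], "linear": [-1, 0.4, 0], "gripper": 0.4},
    {"angular": [0.0086, 0.0428, 0], "linear": [0.5, -0.1, -2.5], "gripper": 0.4},
    {"angular": [0.0086, 0.0428, 0], "linear": [0.5, -0.1, -2.5], "gripper": 0.4},
    {"angular": [0, 0, 0], "linear": [0, 0, 0], "gripper": 0.4},
    {"angular": [0.0086, 0.0428, 0], "linear": [0.3, 0, -2.5], "gripper": 0.4},
    {"angular": [0.0086, 0.0428, 0], "linear": [0.3, 0, -2.5], "gripper": 0.4},
    {"angular": [0, 0, 0], "linear": [0, 0, 0], "gripper": 0.4},
    {"angular": [0, 0, 0], "linear": [0, 0, 0], "gripper": 0.4}
  ]
}}

```text
clock: 15.6
position: [0.5488, -0.2354, 0.026]
ee_rot: [3.111, -0.308, 0.145]
ft_force: [6.4, 0.3, 0.4]
opening: 0.0474
finger_force: 88.1
```

```bash
python3 -c "
from h import *
fx()"
```

```text
t 15.6 p [ 0.5488 -0.2354  0.026 ] yaw -11.29 tool z [ 0.091 -0.021 -0.996] F [6.36 0.26 0.41] open 0.0474 88.1
fix X,Y,Z' 5.240825110077685 -0.6119634218832494 5.960831430369865 tilt 5.360041284009658 M [[0.976, -0.196, 0.091], [-0.195, -0.981, -0.021], [0.093, 0.002, -0.996]]
```

>>> {"fn": "play_rows", "kwargs": {
  "targets": [
    {"angular": [0, 0, 0], "linear": [-1, 0.7, 0], "gripper": 0.4},
    {"angular": [0.0086, 0.0428, 0], "linear": [0.1, 0, -2.5], "gripper": 0.4},
    {"angular": [0, 0, 0], "linear": [0, 0, 0], "gripper": 0.4},
    {"angular": [0.0086, 0.0428, 0], "linear": [0, 0, -2.3], "gripper": 0.4},
    {"angular": [0, 0, 0], "linear": [0, 0, 0], "gripper": 0.4},
    {"angular": [0, 0, 0], "linear": [0, 0, 0], "gripper": 0.4}
  ]
}}

```text
clock: 16.2
position: [0.5482, -0.2352, 0.0213]
ee_rot: [3.123, -0.309, 0.011]
ft_force: [5.8, -1.4, 0.2]
opening: 0.0475
finger_force: 88.3
```

```bash
python3 -c "
from h import *
fx()"
```

```text
t 16.2 p [ 0.5482 -0.2352  0.0213] yaw -11.29 tool z [ 0.007 -0.004 -1.   ] F [ 5.75 -1.37  0.21] open 0.0475 88.3
fix X,Y,Z' 4.581694522543596 -0.5355117251713285 1.283789098738204 tilt 0.4261052345228345 M [[0.981, -0.196, 0.007], [-0.196, -0.981, -0.004], [0.007, 0.003, -1.0]]
```

>>> {"fn": "play_rows", "kwargs": {
  "targets": [
    {"angular": [0.0015, 0.0074, 0], "linear": [0, 0, -1], "gripper": 0.4},
    {"angular": [0, 0, 0], "linear": [0, 0, 0], "gripper": 0.4},
    {"angular": [0, 0, 0], "linear": [0, 0, 0], "gripper": 0.4}
  ]
}}

```text
clock: 16.5
position: [0.5479, -0.2352, 0.0207]
ee_rot: [3.124, -0.309, -0.001]
ft_force: [5.1, -1.4, 4.5]
opening: 0.0478
finger_force: 88.7
```

```bash
python3 -c "
from h import *
fx()"
```

```text
t 16.5 p [ 0.5479 -0.2352  0.0207] yaw -11.31 tool z [-0.001 -0.002 -1.   ] F [ 5.08 -1.41  4.55] open 0.0478 88.7
fix X,Y,Z' 4.279358292267822 -0.5258640253332535 0.7218448980039085 tilt -0.02147092861441056 M [[0.981, -0.196, -0.001], [-0.196, -0.981, -0.002], [-0.0, 0.003, -1.0]]
```

The coupon is flat on the floor. Releasing.

>>> {"fn": "play_rows", "kwargs": {
  "targets": [
    {"angular": [0, 0, 0], "linear": [0, 0, 0], "gripper": 0.76},
    {"angular": [0, 0, 0], "linear": [0, 0, 0], "gripper": 0.76},
    {"angular": [0, 0, 0], "linear": [0, 0, 0], "gripper": 0.76},
    {"angular": [0, 0, 0], "linear": [0, 0, 0], "gripper": 0.76},
    {"angular": [0, 0, 0], "linear": [0, 0, 10], "gripper": 0.76},
    {"angular": [0, 0, 0], "linear": [0, 0, 25], "gripper": 0.76},
    {"angular": [0, 0, 0], "linear": [0, 0, 40], "gripper": 0.76},
    {"angular": [0, 0, 0], "linear": [-20, 4, 45], "gripper": 0.76},
    {"angular": [0, 0, 0], "linear": [-30, 6, 40], "gripper": 0.76},
    {"angular": [0, 0, 0], "linear": [0, 0, 0], "gripper": 0.76},
    {"angular": [0, 0, 0], "linear": [0, 0, 0], "gripper": 0.76}
  ]
}}

```text
clock: 17.6
position: [0.4957, -0.2234, 0.1806]
ee_rot: [3.126, -0.31, -0.007]
ft_force: [0.6, 0.0, -0.2]
opening: 0.0643
finger_force: 0.0
```

```bash
python3 - <<'E'
from h import *
fx();c=read_camera("wrist");np.savez("w7.npz",**c)
ctr=proj(c,[.5438,-.2338,.034])[0].astype(int);x0,y0=max(ctr[0]-90,0),max(ctr[1]-90,0);print(x0,y0)
p=c["pixels"][y0:y0+180,x0:x0+180];cv2.imwrite('pics/w7c.png',cv2.resize(cv2.cvtColor(p,cv2.COLOR_RGB2BGR),None,fx=3.3,fy=3.3,interpolation=cv2.INTER_CUBIC))
E
```

```text
t 17.6 p [ 0.4957 -0.2234  0.1806] yaw -11.32 tool z [-0.005 -0.    -1.   ] F [ 0.62  0.03 -0.22] open 0.0643 0.0
fix X,Y,Z' -49.24473705672153 0.7369702584645736 160.56632443386346 tilt -0.26736325261981075 M [[0.981, -0.196, -0.005], [-0.196, -0.981, -0.0], [-0.005, 0.001, -1.0]]
229 45
```

View pics/w7c.png

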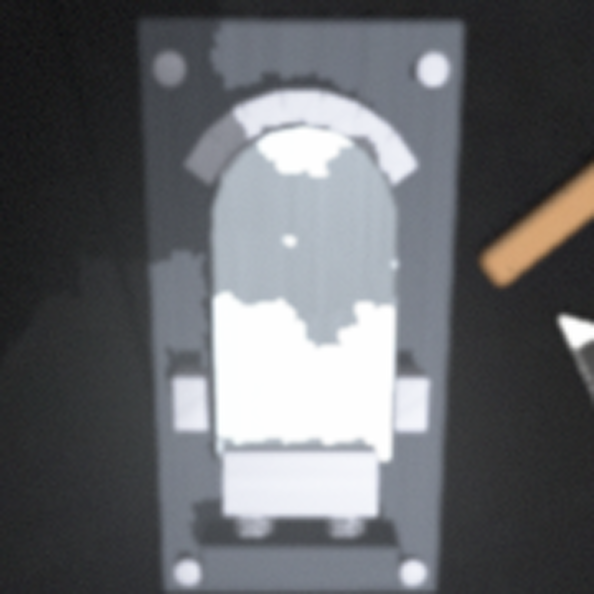

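Coupon is seated: tip (304,127) sits in the arc, the square end is under the lip (edge row 450) and it lies between the cheeks. Quick numeric check.

```bash
python3 - <<'E'
from h import *
c=np.load("w7.npz")
def f(u,v,z):
    q=px2plane(c,[[229+(u+.5)/3.3-.5,45+(v+.5)/3.3-.5]],z)[0,:2]*1000-O;return (q@EX).round(1),(q@EY).round(1)
print("tip",f(304,127,.034),"sides",f(213,330,.034),f(395,330,.034),f(215,430,.034),f(393,430,.034))
print("lip edge",f(300,450,.0415),"cheeks",f(190,404,.028),f(412,404,.028),"arc ends",f(186,165,.028),f(417,165,.028))
E
```

```text
tip (np.float64(44.3), np.float64(-0.7)) sides (np.float64(-8.0), np.float64(24.5)) (np.float64(-8.1), np.float64(-26.0)) (np.float64(-36.4), np.float64(24.7)) (np.float64(-36.5), np.float64(-26.2))
lip edge (np.float64(-40.3), np.float64(0.4)) cheeks (np.float64(-30.2), np.float64(32.2)) (np.float64(-30.2), np.float64(-32.1)) arc ends (np.float64(35.0), np.float64(30.9)) (np.float64(35.0), np.float64(-31.1))
```

```bash
python3 -c "
from bench import finish_job
print(finish_job())"
```

```text
the job is handed in; nothing more can be done
None
```

The full-length round-ended coupon is in the fixture and the job is handed in. The last wrist picture, taken before hand-in, put the tip within about 1 mm of its place and the jaw about 5 mm back. The hex key was only slid along inside the tray; I took no tray picture after lifting the coupon out, and no verdict came back.

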